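# Close up the row of boards in the glue-up jig

## Task

Lay the loose long board (the one as long as the board already in the glue-up jig, not the shorter one) flat in the jig beside that board, and close up the row: both boards tight against the back fence, the jig's board tight against the end stop, and the long board flush against it with no gap. Press the row home towards the end stop for a moment with a steady push of about 10 N, never more than 40 N between the boards, then let go. Leave the short board, the glue bottle and the spray cans where they stand.

Things in the scene. Friction and masses are not known exactly. Their poses are not given: they have to be found in the camera images.
- jig: glue-up jig fixed to the bench: grey melamine-faced base 210 (x) x 260 (y) x 12 mm; origin at the centre of its underside. Back fence along its +x edge, inner face at x = +85 mm; end stop along its +y edge, inner face at y = +110 mm (strips 20 mm wide, 18 mm high above the base). The -x and -y sides are open
- jig_seat1 (a point): point on the jig's base, jig frame (15, 80, 12) mm: where the origin of the jig's board lies when the row is closed; axes as the jig's
- jig_seat2 (a point): point on the jig's base, jig frame (15, 20, 12) mm: where the origin of the long board lies when the row is closed, long side along the jig's x; axes as the jig's
- jig_board: plain light wooden board 140 (x, long) x 60 (y) x 22 mm, about 0.12 kg, loose, already lying in the jig but a little askew and short of both the back fence and the end stop; origin at the centre of its underside
- long_board: loose plain light wooden board 140 (x, long) x 60 (y) x 22 mm, about 0.12 kg, lying flat on the bench to one side of the jig; origin at the centre of its underside; to be butted against the board in the jig
- short_board: similar plain board but only 100 (x) x 60 (y) x 22 mm, lying flat on the bench at the other side of the jig; origin at the centre of its underside; to be left alone
- glue: glue bottle, white with a pointed cap, 50 mm across, 157 mm high, standing; origin at the centre of its underside; bystander
- olive_can: olive spray can, 67 mm across, 190 mm high, standing; origin at the centre of its underside; bystander
- grey_can: grey and red spray can, 67 mm across, 190 mm high, standing; origin at the centre of its underside; bystander
Things that resemble listed ones, but are neither listed nor needed, are in the scene too. Leave any turquoise look-alike of the jig_board alone.

How it is judged:
By the outcome, as a careful person would: the job done as asked, in the order asked, and still so for the second after the job is handed in, with the robot touching nothing.
It also fails if it takes over 72 s, if anything falls off the work surface, if the arm or the gripper's body presses on something with over 40 N, if the wrist force passes 120 N, or if a joint passes its speed limit or range.

## Robot

A 6-joint arm with a two-finger parallel gripper is mounted at the origin on a cart in front of the work surface, level with it; the furniture and walls round the work are solid. World frame = base frame: x ahead of the robot, y to its left, z up, the work surface at z = 0. Lengths are in m, angles in rad, forces in N, time in s.
With the tool pointing down it reaches from about 0.35 to 0.775 m from the base axis. Payload 5.5 kg.
Tool frame: the origin (TCP) lies midway between the tips of the shut fingers; the grasp point (between the pads) lies 19 mm behind it; z points along the fingers, y is the line along which they close (so a half turn about z gives the same grasp; the last joint's range is limited). The gripper opens to 85 mm and grips with 20 to 120 N. Pads are 22 mm wide; open, the fingers measure 114 mm over their backs; the gripper's body (76 mm by 85 mm) begins 54 mm behind the grasp point. The pads swing forward as they close: fully open they stand 13 mm farther back than shut.
Start: joints at [-0.14, 0.313, 0.046, 1.304, 0, 1.431], TCP at [0.575, -0, 0.231] pointing down, gripper open.
Joint ranges: [-2.76, 2.76], [-0.86, 1.69], [-1.03, 1.26], [-2.2, 2.34], [-1.47, 1.5], [-3.14, 3.14]. Speed limits (rad/s): [2.57, 2.57, 3.14, 3.14, 3.14, 3.14].

## Interface

Orientations are given as a unit quaternion [w, x, y, z].
In Python, from workcell import get_state, read_camera, camera_info, hand_in, recognise gives the robot as it stands.
- The arm moves only by the tool arm_command, never from a script. Its argument "moves" is one flat list of numbers, 7 for each row, row after row: the opening, from -1 (shut) to 1 (fully open), then the shift along the tool's x, y, z in mm, then the turn, a rotation vector about the tool's x, y, z in rad. A call has 1 to 8 rows; each row shifts and turns the commanded pose from where the row before left it, along the tool's axes as they then stand; what a row does not reach is not made up. A row lasts 1/8 s, in which the tool goes at most 62.5 mm and 10.7 degrees, less where a joint would pass 70% of its speed; a pose out of reach is approached as far as the arm can. A call with a gripper value outside its range is refused whole. The fingers move at their own pace and stop on an object; "newtons" is the grip in N (left out, the last holds). Time passes only in rows, so rows that do not move let the fingers close. It gives the time, the measured TCP pose, the force, the opening and the grip force at its end, in the units of the state.
- get_state(): the state, without advancing time (a new reading comes with each control period).
- read_camera(name): name is "scene" or "side" or "wrist"; returns (picture, depth): 400x640x3 uint8, blue, green, red; 400x640 float32, m along the optical axis (not along the pixel's ray), 0 where there is no reading.
- camera_info(name): a dict with "fovy" (degrees; the focal length in pixels is half the picture's height over the tangent of half this angle, whatever the lens; pixels are square), "cx", "cy" (the principal point, pixels), "eye" and "orientation" of the camera in the world; the wrist camera has in their place "tool_from_camera" (4x4, takes a point from camera to tool coordinates, whose origin is the TCP and whose axes are the flange's). Camera axes: x right, y down, z forward; pixel columns grow to the right and rows downward; lengths in m; the calibration is good to about 2 mm. A picture is of the moment at which its call begins: read the wrist's pose just before it. camera_info takes no time and is no camera call.
- hand_in(): hands the job in; it is judged then, once.
Trained networks look in the newest picture that a camera, given by its name, has taken for a name from the list of things; names that differ only in an ending like _2 or _b are one class to them, and where a whole thing is asked for, a point or a joint stands for the part that bears it (a point fixed in the world has none). Each returns a list of dicts, best first, with "confidence" (0 to 1); they miss things now and then, are a little off and sometimes report something else, mostly with a low value. They report only what shows in the picture. A call takes as long as a camera call. They do not tell look-alikes from the thing itself.
- recognise(camera, label): "point" ([column, row] in pixels, amid what is visible of it).
The state is a dict: "clock": time; "joint_pos": joint angles; "qvel": joint speeds; "tau": joint torques, N m; "tcp_pos": TCP position; "orientation": TCP orientation; "wrist_force": force on the tool from outside, world axes, zero at the start; "ft_torque": the same for the moment, N m; "finger_gap": finger opening in m; "grip_force": force on a finger pad.
Only numpy, scipy, OpenCV 4.12 (cv2) and the standard library are available. Lean on these libraries where they do the work, as an engineer would, in place of code of your own. Each camera call takes 0.05 s, during which the arm holds its last target. There are 200 camera calls.

## Working session

There is one attempt and no reset: what is moved stays moved. The work goes in short steps, Python scripts to look and compute and a tool call to move; the robot and the scene stay as the last step left them, time stands still between calls to the robot, and variables do not carry over. Pictures are saved under pics/ and viewed, at most 10 in all, crops included, and the job is handed in when it is done.

Besides the shell and the picture viewer there is one more tool, called after "Request:" as a command line: name --argument value ..., lists and objects as JSON in quotes. arm_command: Moves the arm, as the interface text tells. Its arguments: {"type":"object","properties":{"moves":{"type":"array"},"newtons":{"type":"number"}},"required":["moves"]}

```bash
mkdir -p pics; ls; cat > h.py <<'E'
import numpy as np, cv2
from scipy.spatial.transform import Rotation as R
from workcell import *
def q2R(q): return R.from_quat([q[1],q[2],q[3],q[0]]).as_matrix()
def cloud(name):
    s=get_state(); im,d=read_camera(name); c=camera_info(name)
    f=200/np.tan(np.radians(c['fovy'])/2)
    v,u=np.mgrid[0:400,0:640]
    P=np.stack([(u-c['cx'])/f*d,(v-c['cy'])/f*d,d],-1)
    if name=='wrist':
        T=np.array(c['tool_from_camera']); P=P@T[:3,:3].T+T[:3,3]
        P=P@q2R(s['orientation']).T+np.array(s['tcp_pos'])
    else:
        o=np.array(c['orientation']); M=q2R(o) if o.size==4 else o.reshape(3,3)
        P=P@M.T+np.array(c['eye'])
    P[d==0]=np.nan
    return im,d,P
E
python3 - <<'E'
from h import *
print(get_state())
for n in ['scene','side','wrist']:
    im,d,P=cloud(n); print(n,camera_info(n)); cv2.imwrite(f'pics/{n}0.png',im); np.savez(f'{n}0.npz',im=im,P=P)
    if n!='wrist':
        for l in ['jig','jig_board','long_board','short_board','glue','olive_can','grey_can']:
            for r in recognise(n,l)[:3]:
                u,v=map(int,r['point']); print(l,r['point'],round(r['confidence'],2),P[v,u].round(3))
E
```

```text
pics
{'clock': 0.0, 'joint_pos': array([-1.39615346e-01,  3.14000406e-01,  4.49620184e-02,  1.30359523e+00,
       -4.12360807e-05,  1.43123271e+00]), 'qvel': array([ 9.47417378e-04,  9.96777392e-04,  3.75240207e-05, -6.04679708e-04,
        7.95898032e-04, -7.21279418e-04]), 'tau': array([-2.90074182e-03, -4.80629075e+01,  2.98531097e+01,  1.95313990e-02,
       -3.83516899e-04, -4.27451073e-05]), 'tcp_pos': array([5.74481003e-01, 4.19815646e-05, 2.30401934e-01]), 'orientation': array([-7.21231881e-04,  7.07124759e-01,  7.07088205e-01, -5.69346178e-04]), 'wrist_force': array([-0.93167886,  0.26264932,  0.80961058]), 'ft_torque': array([ 0.03620347, -0.01091257,  0.06703107]), 'grip_force': 0.0, 'finger_gap': 0.08557343770512071}
scene {'fovy': 54.862207114662226, 'cx': 320.5871798615472, 'cy': 203.76337475494415, 'eye': array([-0.1613895 , -0.8061051 ,  0.64202506]), 'orientation': array([-0.48695253,  0.79051872, -0.32194773,  0.18522158])}
jig [324.9, 221.9] 0.75 [ 0.595 -0.009  0.013]
jig [287.6, 167.4] 0.55 [0.672 0.268 0.105]
jig_board [225.3, 187.2] 0.59 [0.498 0.444 0.024]
lo
[... 671 characters left out ...]
_board [312.9, 279.6] 0.58 [ 0.481 -0.331  0.022]
glue [398.0, 219.9] 0.86 [ 0.702 -0.268  0.104]
olive_can [409.3, 266.6] 0.62 [ 0.64  -0.458  0.108]
grey_can [327.7, 155.8] 0.85 [0.674 0.266 0.097]
grey_can [319.0, 216.2] 0.64 [ 0.573 -0.018  0.01 ]
wrist {'fovy': 59.553336283788866, 'cx': 318.36480531290226, 'cy': 197.94219277745853, 'tool_from_camera': array([[ 1.17965329e-03, -9.46567316e-01, -3.22504146e-01,
         8.19218972e-02],
       [ 9.99999078e-01,  8.99635059e-04,  1.01731113e-03,
         4.93854998e-04],
       [-6.72817425e-04, -3.22505049e-01,  9.46567505e-01,
        -1.42209555e-01],
       [ 0.00000000e+00,  0.00000000e+00,  0.00000000e+00,
         1.00000000e+00]])}
```

View pics/scene0.png

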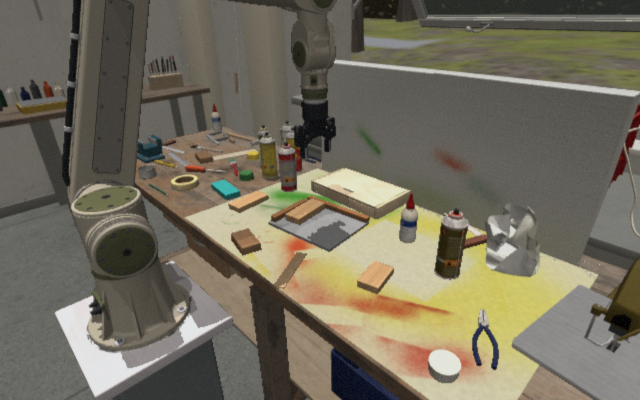

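View pics/wrist0.png

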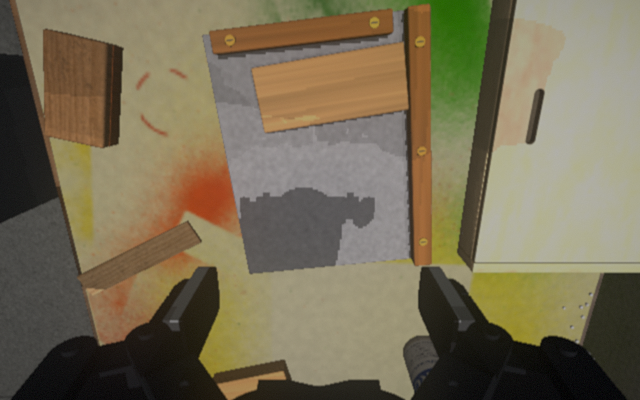

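Candidates in the scene picture:
- (250,202): light board on the left, long.
- (305,210): the board in the jig.
- (376,277): light board on the right, shorter.
- (225,187): turquoise look-alike.
- (245,241): dark block.
- (291,269): thin stick.

By the description, I want (250,202). In the wrist picture the jig board is at (330,87), the fence on the right and the end stop at the top.

```bash
cat >> h.py <<'E'
def rect(im,P,zlo,zhi,xlo,xhi,ylo,yhi,name=''):
    m=(P[...,2]>zlo)&(P[...,2]<zhi)&(P[...,0]>xlo)&(P[...,0]<xhi)&(P[...,1]>ylo)&(P[...,1]<yhi)
    hsv=cv2.cvtColor(im,cv2.COLOR_BGR2HSV)
    m=cv2.morphologyEx(m.astype(np.uint8),cv2.MORPH_OPEN,np.ones((3,3)))
    n,l,st,_=cv2.connectedComponentsWithStats(m)
    for i in range(1,n):
        if st[i,4]<300: continue
        q=P[l==i]; r=cv2.minAreaRect((q[:,:2]*1000).astype(np.float32))
        print(name,'px',st[i,:4],'n',st[i,4],'c',np.round(r[0],1),'size',np.round(r[1],1),'ang',round(r[2],2),'z',np.median(q[:,2]).round(4),'hsv',np.median(hsv[l==i],0))
E
python3 - <<'E'
from h import *
w=np.load('wrist0.npz'); s=np.load('scene0.npz'); d=np.load('side0.npz')
rect(w['im'],w['P'],.0315,.045,.4,.7,-.2,.3,'wboard')
rect(w['im'],w['P'],.024,.0315,.4,.75,-.2,.3,'wstrip')
rect(w['im'],w['P'],.007,.017,.4,.75,-.2,.3,'wbase')
for n,c in (('scene',s),('side',d)):
    rect(c['im'],c['P'],.016,.028,.35,.62,.18,.36,n+' long')
    rect(c['im'],c['P'],.016,.028,.35,.62,-.45,-.22,n+' short')
cv2.imwrite('pics/crop.png',cv2.resize(s['im'][165:305,195:415],None,fx=3,fy=3))
E
```

```text
wboard px [252  42 157  90] n 10055 c [587.6  73.6] size [140.   59.9] ang 9.29 z 0.0335 hsv [ 16. 133. 169.]
wstrip px [407   4  25 262] n 5494 c [678.   15.2] size [ 20.6 259.9] ang 6.37 z 0.0295 hsv [ 14. 161. 138.]
wstrip px [209   8 185  46] n 4498 c [560.  122.6] size [164.9  20.3] ang 6.38 z 0.0294 hsv [ 14. 162. 130.]
wbase px [480   0  20 116] n 510 c [740.   99.1] size [103.8   2.1] ang 89.91 z 0.0122 hsv [24. 86. 57.]
wbase px [203  10 209 264] n 30644 c [574.1   3.2] size [190.9 260.2] ang 6.39 z 0.0115 hsv [  8.   9. 132.]
wbase px [459 165  17  92] n 363 c [740.3 -57.9] size [  1.9 108.9] ang 0.37 z 0.012 hsv [20. 85. 68.]
scene long px [228 191  39  18] n 347 c [505.  295.1] size [142.7  64.1] ang 5.33 z 0.0233 hsv [ 16. 112. 217.]
scene short px [357 261  37  28] n 622 c [ 487.5 -311.7] size [103.4  61.5] ang 14.52 z 0.023 hsv [ 16. 112. 213.]
side short px [288 263  52  27] n 797 c [ 488.3 -313.9] size [100.9  64.2] ang 14.74 z 0.021 hsv [ 17. 125. 183.]
```

View pics/crop.png

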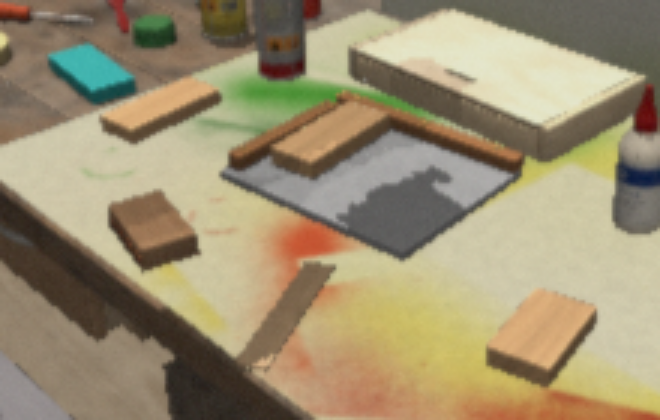

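The crop shows the light board at left, crop (160,107), clearly longer than the one at right, crop (543,335). The depth data agrees: 142 mm against 102 mm. The left board is the target. I'll move above it with the wrist turned so the fingers close across its width.

Request:
arm_command --moves '[1, 49, -12, 0, 0, 0, 0, 1, 49, -12, 0, 0, 0, 0, 1, 49, -12, 0, 0, 0, 0, 1, 49, -12, 0, 0, 0, 0, 1, 49, -12, 0, 0, 0, 0, 1, 49, -12, 0, 0, 0, 0, 1, 0, 0, 0, 0, 0, -0.16, 1, 0, 0, 0, 0, 0, -0.16]'

```text
clock: 1.85
tcp_pos: [0.5026, 0.295, 0.2312]
orientation: [0.0, 0.582, 0.813, -0.0]
wrist_force: [0.0, -0.7, 0.4]
finger_gap: 0.0854
grip_force: 0.0
```

Request:
arm_command --moves '[1, 0, 0, 0, 0, 0, -0.17, 1, 0, 0, 0, 0, 0, -0.17, 1, 0, 0, 0, 0, 0, -0.17, 1, 0, 0, 0, 0, 0, -0.17, 1, 0, 0, 0, 0, 0, -0.17, 1, 0, 0, 0, 0, 0, -0.17, 1, 0, 0, 0, 0, 0, -0.17, 1, 0, 0, 0, 0, 0, -0.17]'

```text
clock: 2.85
tcp_pos: [0.503, 0.294, 0.2313]
orientation: [0.0, -0.057, 0.998, 0.0]
wrist_force: [0.1, -0.0, -1.1]
finger_gap: 0.0854
grip_force: 0.0
```

```bash
cat >> h.py <<'E'
def tool():
    s=get_state(); M=q2R(s['orientation']); p=np.array(s['tcp_pos'])*1000
    print('t',round(s['clock'],2),'tcp',p.round(1),'yaw',np.degrees(np.arctan2(M[1,0],M[0,0])).round(2),'tilt',np.degrees(M[:2,2]).round(2),'F',np.round(s['wrist_force'],1),'gap',round(s['finger_gap']*1000,1),'grip',round(s['grip_force'],1),'j',np.round(s['joint_pos'],2))
    return p,M
E
python3 - <<'E'
from h import *
tool(); import time
im,d,P=cloud('wrist'); cv2.imwrite('pics/wrist1.png',im)
rect(im,P,.015,.028,.35,.7,.18,.4,'long')
E
```

```text
t 2.85 tcp [503.  294.  231.3] yaw -173.42 tilt [0. 0.] F [ 0.1 -0.  -1.1] gap 85.4 grip 0.0 j [ 0.39  0.33  0.07  1.31 -0.    0.28]
long px [291  96  62 133] n 7671 c [506.  295.1] size [139.6  60.1] ang 5.89 z 0.0215 hsv [ 16. 130. 185.]
long px [396 135  32  60] n 1172 c [493.8 391.1] size [23.3 60.1] ang 83.94 z 0.0213 hsv [ 89. 188. 186.]
```

Request:
arm_command --moves '[1, -3, 0.7, 40, 0, 0, 0.012, 1, 0, 0, 50, 0, 0, 0, 1, 0, 0, 50, 0, 0, 0, 1, 0, 0, 50, 0, 0, 0, 1, 0, 0, 30, 0, 0, 0, 1, 0, 0, 11, 0, 0, 0, 1, 0, 0, 0, 0, 0, 0]'

```text
clock: 3.78
tcp_pos: [0.5059, 0.295, 0.0002]
orientation: [-0.0, -0.048, 0.999, -0.0]
wrist_force: [1.1, 0.6, 1.4]
finger_gap: 0.0855
grip_force: 0.0
```

Request:
arm_command --moves '[-1, 0, 0, 0, 0, 0, 0, -1, 0, 0, 0, 0, 0, 0, -1, 0, 0, 0, 0, 0, 0, -1, 0, 0, 0, 0, 0, 0, -1, 0, 0, 0, 0, 0, 0, -1, 0, 0, 0, 0, 0, 0, -1, 0, 0, 0, 0, 0, 0, -1, 0, 0, 0, 0, 0, 0]' --newtons 40

```text
clock: 4.78
tcp_pos: [0.5075, 0.2956, 0.0023]
orientation: [0.002, -0.048, 0.999, 0.001]
wrist_force: [-0.3, 0.2, 6.1]
finger_gap: 0.0594
grip_force: 44.3
```

```bash
python3 -c "
from h import *
tool()"
```

```text
t 4.78 tcp [507.5 295.6   2.3] yaw -174.44 tilt [0.21 0.08] F [-0.3  0.2  6.1] gap 59.4 grip 44.3 j [ 0.39  0.5  -0.27  0.8  -0.    0.29]
```

Request:
arm_command --moves '[-1, 0, 0, -40, 0, 0, 0, -1, 0, 0, -50, 0, 0, 0, -1, -7, -37, 0, 0, 0, 0, -1, -7, -37, 0, 0, 0, 0, -1, -7, -37, 0, 0, 0, 0, -1, -7, -37, 0, 0, 0, 0, -1, -7, -37, 0, 0, 0, 0, -1, -7, -37, 0, 0, 0, 0]'

```text
clock: 5.78
tcp_pos: [0.5697, 0.077, 0.0908]
orientation: [0.0, -0.049, 0.999, 0.0]
wrist_force: [0.4, -0.2, -0.4]
finger_gap: 0.0589
grip_force: 43.8
```

Request:
arm_command --moves '[-1, -7, -37, 0, 0, 0, 0, -1, -7, -37, 0, 0, 0, 0, -1, -6, -35, 0, 0, 0, -0.014, -1, 0, 0, 0, 0, 0, 0, -1, 0, 0, 0, 0, 0, 0]'

```text
clock: 6.4
tcp_pos: [0.5995, -0.0282, 0.0904]
orientation: [-0.0, -0.055, 0.998, 0.0]
wrist_force: [0.0, -0.5, -0.7]
finger_gap: 0.0592
grip_force: 43.8
```

```bash
python3 -c "
from h import *
tool()
im,d,P=cloud('wrist'); cv2.imwrite('pics/wrist2.png',im)
rect(im,P,.0315,.042,.4,.7,-.2,.3,'jb')
rect(im,P,.095,.13,.4,.75,-.2,.2,'held')
im,d,P=cloud('side'); cv2.imwrite('pics/side2.png',cv2.resize(im[120:320,200:480],None,fx=2.5,fy=2.5))
"
```

```text
t 6.4 tcp [599.5 -28.2  90.4] yaw -173.66 tilt [-0.01  0.03] F [ 0.  -0.5 -0.7] gap 59.2 grip 43.8 j [-0.18  0.44 -0.13  1.01  0.   -0.29]
jb px [433  99 121 216] n 20652 c [586.9  73.3] size [140.2  60.8] ang 9.31 z 0.0335 hsv [ 16. 134. 191.]
held px [199 111 240 278] n 44496 c [589.8 -30.3] size [122.8  86.9] ang 5.98 z 0.1098 hsv [ 16. 132. 124.]
```

View pics/wrist2.png

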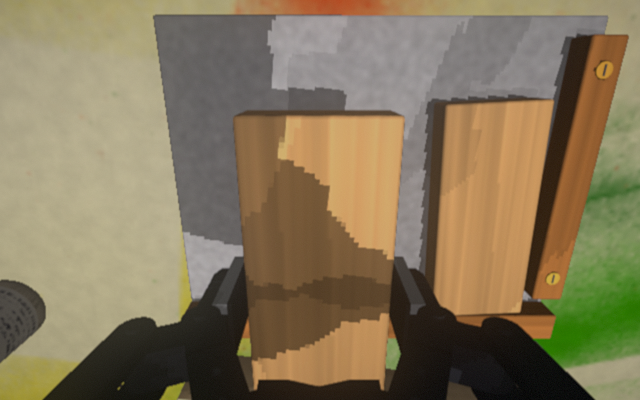

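The held board is in the middle of the picture, around (320,250). The jig board is at (495,205) and the end stop at (590,170). The gap between the boards is free for the finger, so I'll lower and release.

Request:
arm_command --moves '[-1, 0, 0, 40, 0, 0, 0, -1, 0, 0, 22, 0, 0, 0, -1, 0, 0, 9, 0, 0, 0, -1, 0, 0, 4.5, 0, 0, 0, -1, 0, 0, 0, 0, 0, 0, 1, 0, 0, 0, 0, 0, 0, 1, 0, 0, 0, 0, 0, 0, 1, 0, 0, 0, 0, 0, 0]'

```text
clock: 7.5
tcp_pos: [0.6001, -0.0285, 0.0153]
orientation: [0.0, -0.056, 0.998, -0.0]
wrist_force: [-0.7, -1.3, -0.7]
finger_gap: 0.0855
grip_force: 0.0
```

Request:
arm_command --moves '[1, 0, 0, 0, 0, 0, 0, 1, 0, 0, 0, 0, 0, 0, 1, 0, 0, -30, 0, 0, 0, 1, 0, 0, -50, 0, 0, 0, 1, 0, 0, -50, 0, 0, 0, 1, 0, 0, -40, 0, 0, 0, 1, 0, 0, 0, 0, 0, 0]'

```text
clock: 8.38
tcp_pos: [0.6022, -0.0288, 0.189]
orientation: [0.004, -0.056, 0.998, -0.001]
wrist_force: [0.6, 0.6, -0.9]
finger_gap: 0.0857
grip_force: 0.0
```

```bash
cat >> h.py <<'E'
J=np.array([583.6,4.6]);A=np.radians(6.38);EX=np.array([np.cos(A),np.sin(A)]);EY=np.array([-EX[1],EX[0]])
def tojig(p): p=np.array(p[:2])-J; return np.round([p@EX,p@EY],1)
E
python3 -c "
from h import *
p,M=tool(); print(tojig(p))
im,d,P=cloud('wrist'); cv2.imwrite('pics/wrist3.png',im)
rect(im,P,.0315,.042,.4,.7,-.2,.3,'boards')
rect(im,P,.0265,.0315,.4,.75,-.2,.3,'strip')
"
```

```text
t 8.38 tcp [602.2 -28.8 189. ] yaw -173.63 tilt [ 0.44 -0.08] F [ 0.6  0.6 -0.9] gap 85.7 grip 0.0 j [-0.18  0.37  0.03  1.22  0.   -0.29]
[ 14.7 -35.3]
boards px [401  88  79 157] n 10506 c [586.9  73.1] size [140.1  60.6] ang 9.05 z 0.0334 hsv [ 16. 133. 179.]
boards px [284  90  73 155] n 10463 c [599.3 -29.4] size [139.9  60. ] ang 6.49 z 0.0335 hsv [ 16. 126. 186.]
boards px [596 269  44  36] n 489 c [676.4 269.4] size [13.2 49.1] ang 55.35 z 0.0368 hsv [15. 26. 43.]
strip px [473  44  56 189] n 4495 c [559.2 121.8] size [163.7  21.2] ang 6.52 z 0.0293 hsv [ 14. 166. 140.]
strip px [222 244 270  20] n 5066 c [676.9  14.5] size [ 21.  259.3] ang 6.48 z 0.0295 hsv [ 14. 161. 146.]
```

Request:
arm_command --moves '[1, 0, 0, 0, 0, 0, 0.157, 1, 0, 0, 0, 0, 0, 0.157, 1, 0, 0, 0, 0, 0, 0.157, 1, 0, 0, 0, 0, 0, 0.157, 1, 0, 0, 0, 0, 0, 0.157, 1, 0, 0, 0, 0, 0, 0.157, 1, 0, 0, 0, 0, 0, 0.157, 1, 0, 0, 0, 0, 0, 0.157]'

```text
clock: 9.43
tcp_pos: [0.5987, -0.0282, 0.1827]
orientation: [-0.002, 0.544, 0.839, -0.001]
wrist_force: [-0.1, 0.6, -0.0]
finger_gap: 0.0856
grip_force: 0.0
```

Request:
arm_command --moves '[1, 0, 0, 0, 0, 0, 0.157, 1, 0, 0, 0, 0, 0, 0.157, 1, -51, -1.5, 0, 0, 0, 0, 1, 0, 0, 50, 0, 0, 0, 1, 0, 0, 50, 0, 0, 0, 1, 0, 0, 30, 0, 0, 0, 1, 0, 0, 0, 0, 0, 0]'

```text
clock: 10.3
tcp_pos: [0.6003, -0.0784, 0.0504]
orientation: [-0.004, 0.666, 0.746, -0.002]
wrist_force: [-0.3, 0.3, -0.0]
finger_gap: 0.0853
grip_force: 0.0
```

```bash
python3 -c "
from h import *
p,M=tool(); print(tojig(p))"
```

```text
t 10.3 tcp [600.3 -78.4  50.4] yaw 96.41 tilt [-0.49  0.13] F [-0.3  0.3 -0. ] gap 85.3 grip 0.0 j [-0.26  0.49 -0.15  0.94 -0.    1.2 ]
[  7.3 -84.3]
```

Request:
arm_command --moves '[1, 0, 4.5, 20, 0, 0, 0, 1, 0, 0, 15, 0, 0, 0, 1, 3, 0, 0, 0, 0, 0, 1, 5, 0, 0, 0, 0, 0, 1, 5, 0, 0, 0, 0, 0, 1, 5, 0, 0, 0, 0, 0, 1, 5, 0, 0, 0, 0, 0, 1, 5, 0, 0, 0, 0, 0]'

```text
clock: 11.3
tcp_pos: [0.6061, -0.0515, 0.0209]
orientation: [0.001, 0.666, 0.746, -0.0]
wrist_force: [-1.1, -3.8, 6.4]
finger_gap: 0.0852
grip_force: 3.1
```

Request:
arm_command --moves '[1, 5, 0, 0, 0, 0, 0, 1, 5, 0, 0, 0, 0, 0, 1, 5, 0, 0, 0, 0, 0, 1, 4, 0, 0, 0, 0, 0, 1, 4, 0, 0, 0, 0, 0, 1, 4, 0, 0, 0, 0, 0, 1, 0, 0, 0, 0, 0, 0]'

```text
clock: 12.18
tcp_pos: [0.6027, -0.0244, 0.0209]
orientation: [0.001, 0.666, 0.746, -0.0]
wrist_force: [-1.2, -1.7, 6.7]
finger_gap: 0.085
grip_force: 3.6
```

```bash
python3 -c "
from h import *
p,M=tool(); print(tojig(p))
im,d,P=cloud('wrist'); cv2.imwrite('pics/wrist4.png',im)
rect(im,P,.0315,.042,.4,.7,-.2,.15,'boards')
im,d,P=cloud('side'); 
rect(im,P,.0315,.042,.4,.7,-.1,.15,'boards')
"
```

```text
t 12.18 tcp [602.7 -24.4  20.9] yaw 96.42 tilt [ 0.06 -0.08] F [-1.2 -1.7  6.7] gap 85.0 grip 3.6 j [-0.17  0.51 -0.21  0.86 -0.    1.29]
[ 15.7 -31. ]
boards px [ 91   0 424 125] n 46666 c [588.9  63.4] size [140.7  40.8] ang 8.59 z 0.0336 hsv [ 16. 134. 191.]
boards px [139 173 348 169] n 38227 c [597.5 -17.8] size [ 61.3 140.3] ang 86.98 z 0.0336 hsv [ 16. 132. 176.]
boards px [303 203  47  13] n 301 c [595.4 -20.4] size [ 62.5 136.6] ang 87.48 z 0.033 hsv [ 17. 127.  92.]
```

View pics/wrist4.png

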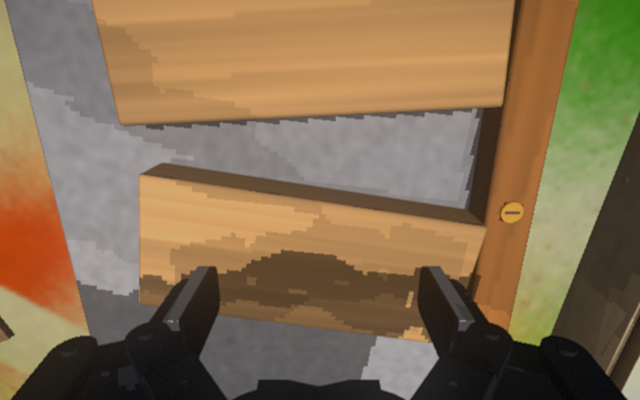

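The open fingertips (around (190,300) and (445,300)) are riding on top of the long board, which has turned by about −9°. Open tips stand 13 mm higher than shut ones. I'll lift, back off, go lower and square the board up.

Request:
arm_command --moves '[1, 0, 0, -40, 0, 0, 0, 1, -27, -2, 0, 0, 0, 0, 1, -28, -2, 0, 0, 0, 0, 1, 0, 0, 0, 0, 0, 0, 1, 0, 0, 35, 0, 0, 0, 1, 0, 0, 16, 0, 0, 0, 1, 0, 0, 0, 0, 0, 0]'

```text
clock: 13.15
tcp_pos: [0.6028, -0.078, 0.0071]
orientation: [-0.002, 0.666, 0.746, -0.001]
wrist_force: [0.1, -0.5, 0.2]
finger_gap: 0.0856
grip_force: 0.0
```

Request:
arm_command --moves '[1, 4, 0, 0, 0, 0, 0, 1, 4, 0, 0, 0, 0, 0, 1, 4, 0, 0, 0, 0, 0, 1, 4, 0, 0, 0, 0, 0, 1, 4, 0, 0, 0, 0, 0, 1, 4, 0, 0, 0, 0, 0, 1, 4, 0, 0, 0, 0, 0, 1, 0, 0, 0, 0, 0, 0]'

```text
clock: 14.15
tcp_pos: [0.6012, -0.051, 0.0087]
orientation: [-0.0, 0.666, 0.746, -0.0]
wrist_force: [-0.9, -1.1, 0.8]
finger_gap: 0.0857
grip_force: 0.0
```

```bash
python3 -c "
from h import *
p,M=tool(); print(tojig(p))
im,d,P=cloud('wrist'); cv2.imwrite('pics/wrist5.png',im)
rect(im,P,.0315,.042,.4,.7,-.2,.15,'boards')
"
```

```text
t 14.15 tcp [601.2 -51.    8.7] yaw 96.45 tilt [-0.02  0.01] F [-0.9 -1.1  0.8] gap 85.7 grip 0.0 j [-0.22  0.52 -0.22  0.83  0.    1.24]
[ 11.3 -57.2]
boards px [ 88   0 467  45] n 15295 c [591.3  47.2] size [140.7  12.2] ang 6.99 z 0.0335 hsv [ 16. 133. 178.]
boards px [ 96 106 422 227] n 63516 c [593.5 -20.9] size [141.   82.7] ang 4.76 z 0.0336 hsv [ 16. 134. 188.]
boards px [167 274  48  59] n 876 c [557.7 -54.8] size [14.2 22.6] ang 44.38 z 0.0369 hsv [13. 75. 45.]
```

Request:
arm_command --moves '[1, 4, 0, 2, 0, 0, 0, 1, 4, 0, 0, 0, 0, 0, 1, 4, 0, 0, 0, 0, 0, 1, 4, 0, 0, 0, 0, 0, 1, 4, 0, 0, 0, 0, 0, 1, 4, 0, 0, 0, 0, 0, 1, 4, 0, 0, 0, 0, 0, 1, 0, 0, 0, 0, 0, 0]'

```text
clock: 15.2
tcp_pos: [0.5982, -0.0231, 0.0069]
orientation: [-0.0, 0.666, 0.746, 0.0]
wrist_force: [0.5, 0.2, -0.6]
finger_gap: 0.0855
grip_force: 0.0
```

```bash
python3 -c "
from h import *
p,M=tool(); print(tojig(p))
im,d,P=cloud('wrist'); cv2.imwrite('pics/wrist6.png',im)
"
```

```text
t 15.2 tcp [598.2 -23.1   6.9] yaw 96.44 tilt [0.01 0.02] F [ 0.5  0.2 -0.6] gap 85.5 grip 0.0 j [-0.17  0.51 -0.23  0.82  0.    1.29]
[ 11.4 -29.2]
```

View pics/wrist6.png

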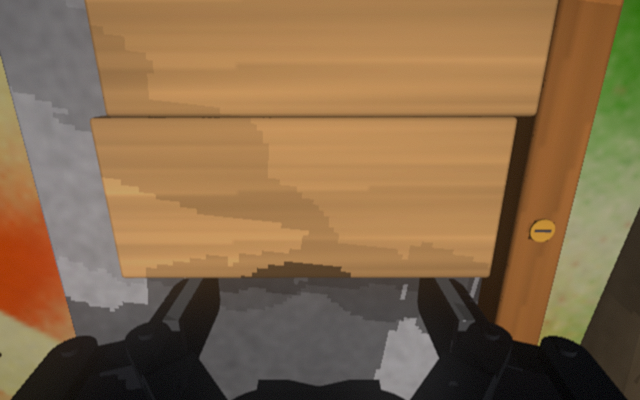

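The row is touching, with the seam at row 117. The long board stops about 4 mm short of the fence, in the gap at columns 517–530. I'll lift off, turn, measure, then push both boards along x to the fence.

Request:
arm_command --moves '[1, -6, 0, 0, 0, 0, 0, 1, -6, 0, -40, 0, 0, 0, 1, 0, 0, -60, 0, 0, -0.15, 1, 0, 0, -60, 0, 0, -0.17, 1, 0, 0, 0, 0, 0, -0.17, 1, 0, 0, 0, 0, 0, -0.17, 1, 0, 0, 0, 0, 0, -0.17, 1, 0, 0, 0, 0, 0, -0.17]'

```text
clock: 16.25
tcp_pos: [0.5996, -0.036, 0.1669]
orientation: [0.0, 0.225, 0.974, 0.0]
wrist_force: [-0.5, 0.1, 0.2]
finger_gap: 0.0856
grip_force: 0.0
```

Request:
arm_command --moves '[0.1, 0, 0, 0, 0, 0, -0.17, 0.1, 0, 0, 0, 0, 0, -0.17, 0.1, 0, 0, 0, 0, 0, -0.17, 0.1, 0, 0, 0, 0, 0, -0.06, 0.1, 20, 40, 0, 0, 0, 0, 0.1, 20, 30, 0, 0, 0, 0, 0.1, 0, 0, 0, 0, 0, 0, 0.1, 0, 0, 0, 0, 0, 0]'

```text
clock: 17.25
tcp_pos: [0.5527, 0.0292, 0.1671]
orientation: [0.001, -0.056, 0.998, -0.0]
wrist_force: [-0.7, -0.9, 0.1]
finger_gap: 0.0469
grip_force: 0.0
```

```bash
cat >> h.py <<'E'
def jr(P,lo,hi,x0,x1,y0,y1):
    # extents in jig frame (mm) of points in a z band: robust edges along x for several y slices
    Q=P.reshape(-1,3)*1000; Q=Q[np.isfinite(Q[:,0])]
    p=Q[:,:2]-J; a=np.c_[p@EX,p@EY]; m=(Q[:,2]>lo)&(Q[:,2]<hi)&(a[:,0]>x0)&(a[:,0]<x1)&(a[:,1]>y0)&(a[:,1]<y1)
    return a[m]
E
python3 -c "
from h import *
p,M=tool(); print(tojig(p))
im,d,P=cloud('wrist'); cv2.imwrite('pics/wrist7.png',im)
rect(im,P,.0315,.042,.4,.7,-.2,.15,'boards')
rect(im,P,.0265,.0315,.4,.75,-.2,.3,'strip')
a=jr(P,31.5,42,-90,120,-40,125)
for y in range(-25,115,8):
    b=a[abs(a[:,1]-y)<2]; print(y,len(b),b[:,0].min().round(1) if len(b) else '',b[:,0].max().round(1) if len(b) else '')
for x in (-50,-20,10,40,70):
    b=a[abs(a[:,0]-x)<2]; print('x',x,b[:,1].min().round(1),b[:,1].max().round(1))
"
```

```text
t 17.25 tcp [552.7  29.2 167.1] yaw -173.63 tilt [ 0.07 -0.02] F [-0.7 -0.9  0.1] gap 46.9 grip 0.0 j [-0.09  0.3  -0.13  1.14 -0.   -0.2 ]
[-28.   27.9]
boards px [261 142 150 157] n 19725 c [588.4  46.5] size [145.7 120. ] ang 6.6 z 0.0335 hsv [ 16. 131. 187.]
strip px [409 102  42 184] n 4341 c [559.  122.1] size [164.2  20.2] ang 6.35 z 0.0294 hsv [ 14. 163. 146.]
strip px [153 296  64  20] n 948 c [688.1 -84.1] size [20.8 60.6] ang 6.15 z 0.0297 hsv [ 14. 159. 160.]
strip px [263 297 112  19] n 1951 c [674.   41.7] size [ 21.  106.2] ang 6.58 z 0.0295 hsv [ 14. 167. 150.]
-25 0  
-17 635 -63.1 77.3
-9 716 -63.1 76.3
-1 715 -63.1 90.3
7 705 -63.6 75.4
15 704 -63.2 86.9
23 736 -63.2 75.1
31 709 -63.6 74.9
39 697 -63.7 75.1
47 696 -57.6 81.6
55 706 -57.6 92.2
63 703 -57.7 81.8
71 698 -57.7 81.4
79 492 -57.7 35.2
87 498 -58.1 36.3
95 549 -58.1 45.9
103 4 6.5 41.0
111 1 -70.8 -70.8
x -50 -18.8 100.4
x -20 -18.6 100.7
x 10 -18.5 100.2
x 40 -18.1 101.0
x 70 -18.4 73.0
```

Request:
arm_command --moves '[0.1, 29, 13, 0, 0, 0, 0, 0.1, 28, 0, 0, 0, 0, 0, 0.1, 0, 0, 50, 0, 0, 0, 0.1, 0, 0, 50, 0, 0, 0, 0.1, 0, 0, 43, 0, 0, 0, 0.1, 0, 0, 9, 0, 0, 0, 0.1, 0, 0, 0, 0, 0, 0, 0.1, -3, 0, 0, 0, 0, 0]'

```text
clock: 18.3
tcp_pos: [0.4987, 0.0362, 0.0165]
orientation: [0.002, -0.055, 0.998, -0.0]
wrist_force: [0.6, 0.3, 1.0]
finger_gap: 0.047
grip_force: 0.0
```

Request:
arm_command --moves '[0.1, -3, 0, 0, 0, 0, 0, 0.1, -3, 0, 0, 0, 0, 0, 0.1, -2, 0, 0, 0, 0, 0, 0.1, -2, 0, 0, 0, 0, 0, 0.1, -2, 0, 0, 0, 0, 0, 0.1, -2, 0, 0, 0, 0, 0, 0.1, 0, 0, 0, 0, 0, 0, 0.1, 0, 0, 0, 0, 0, 0]'

```text
clock: 19.3
tcp_pos: [0.511, 0.0381, 0.0148]
orientation: [0.0, -0.056, 0.998, 0.0]
wrist_force: [-0.9, -0.4, 0.8]
finger_gap: 0.0472
grip_force: 0.1
```

```bash
python3 -c "
from h import *
p,M=tool(); print(tojig(p))"
```

```text
t 19.3 tcp [511.   38.1  14.8] yaw -173.63 tilt [0.01 0.  ] F [-0.9 -0.4  0.8] gap 47.2 grip 0.1 j [-0.08  0.37 -0.45  0.75  0.   -0.19]
[-68.4  41.4]
```

Request:
arm_command --moves '[0.1, -1, 0, 0, 0, 0, 0, 0.1, -1, 0, 0, 0, 0, 0, 0.1, 0, 0, 0, 0, 0, 0]'

```text
clock: 19.68
tcp_pos: [0.5127, 0.0384, 0.0147]
orientation: [-0.0, -0.056, 0.998, 0.0]
wrist_force: [-0.7, 0.0, -0.2]
finger_gap: 0.0473
grip_force: 0.8
```

Request:
arm_command --moves '[0.1, -1, 0, 0, 0, 0, 0, 0.1, 0, 0, 0, 0, 0, 0]'

```text
clock: 19.92
tcp_pos: [0.5127, 0.0384, 0.0147]
orientation: [-0.001, -0.056, 0.998, -0.0]
wrist_force: [-5.6, -0.6, 2.9]
finger_gap: 0.0468
grip_force: 2.6
```

Request:
arm_command --moves '[0.1, -1, 0, 0, 0, 0, 0, 0.1, 0, 0, 0, 0, 0, 0]'

```text
clock: 20.18
tcp_pos: [0.5127, 0.0385, 0.0145]
orientation: [-0.002, -0.056, 0.998, -0.0]
wrist_force: [-7.1, -2.0, 5.0]
finger_gap: 0.0469
grip_force: 3.7
```

Request:
arm_command --moves '[0.1, -1, 0, 0, 0, 0, 0, 0.1, 0, 0, 0, 0, 0, 0, 0.1, 6, 0, 0, 0, 0, 0, 0.1, 15, 0, 0, 0, 0, 0, 0.1, 0, 0, -60, 0, 0, 0, 0.1, 0, 0, -60, 0, 0, 0, 1, -30, -20, -30, 0, 0, 0, 1, 0, 0, 0, 0, 0, 0]'

```text
clock: 21.18
tcp_pos: [0.5308, 0.0186, 0.1681]
orientation: [0.004, -0.055, 0.998, -0.001]
wrist_force: [0.8, -0.4, 0.0]
finger_gap: 0.0809
grip_force: 0.0
```

```bash
cat >> h.py <<'E'
def edges(P):
    a=jr(P,31.5,42,-90,120,-40,125)
    for y in range(-14,100,12):
        b=a[abs(a[:,1]-y)<2]; print(y,len(b),np.percentile(b[:,0],.5).round(1) if len(b) else '')
    for x in (-50,-20,10,40):
        b=a[abs(a[:,0]-x)<2]; print('x',x,b[:,1].min().round(1),np.percentile(b[:,1],99.7).round(1))
E
python3 -c "
from h import *
p,M=tool(); print(tojig(p))
im,d,P=cloud('wrist'); cv2.imwrite('pics/wrist8.png',im)
rect(im,P,.0265,.0315,.4,.75,-.2,.3,'strip')
edges(P)"
```

```text
t 21.18 tcp [530.8  18.6 168.1] yaw -173.69 tilt [ 0.51 -0.06] F [ 0.8 -0.4  0. ] gap 80.9 grip 0.0 j [-0.12  0.25 -0.2   1.11 -0.   -0.23]
[-50.9  19.8]
strip px [419 130  39 141] n 3224 c [540.2 120.1] size [126.8  20.5] ang 6.38 z 0.0294 hsv [ 14. 163. 138.]
strip px [217 315 205  19] n 3054 c [674.8  34.1] size [ 21.1 200.1] ang 6.12 z 0.0296 hsv [ 14. 165. 139.]
-14 644 -55.2
-2 641 -55.4
10 635 -55.2
22 594 -55.0
34 649 -55.3
46 643 -55.2
58 632 -55.1
70 638 -55.2
82 633 -55.4
94 643 -55.5
x -50 -18.4 100.2
x -20 -18.9 99.9
x 10 -18.2 100.1
x 40 -18.6 100.7
```

View pics/wrist8.png

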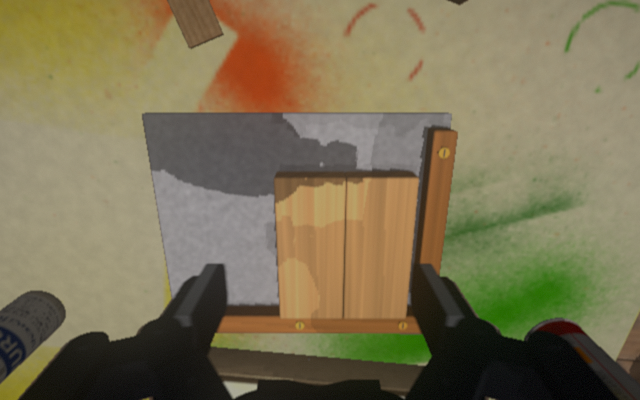

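Request:
arm_command --moves '[1, -32, -34, 0, 0, 0, 0, 1, -32, -36, 0, 0, 0, 0, 1, 0, 0, 0, 0, 0, 0.157, 1, 0, 0, 0, 0, 0, 0.157, 1, 0, 0, 0, 0, 0, 0.157, 1, 0, 0, 0, 0, 0, 0.157, 1, 0, 0, 0, 0, 0, 0.157, 1, 0, 0, 0, 0, 0, 0.157]'

```text
clock: 22.22
tcp_pos: [0.5963, -0.0419, 0.1627]
orientation: [-0.002, 0.406, 0.914, -0.0]
wrist_force: [0.9, 0.0, 0.5]
finger_gap: 0.0852
grip_force: 0.0
```

Request:
arm_command --moves '[1, 0, 0, 0, 0, 0, 0.157, 1, 0, 0, 0, 0, 0, 0.157, 1, 0, 0, 0, 0, 0, 0.157, 1, 0, 0, 0, 0, 0, 0.157, 1, 0, 0, 50, 0, 0, 0, 1, 0, 0, 50, 0, 0, 0, 1, 0, 0, 0, 0, 0, 0, 1, 0, 0, 0, 0, 0, 0]'

```text
clock: 23.22
tcp_pos: [0.5981, -0.0424, 0.0655]
orientation: [-0.0, 0.666, 0.746, -0.0]
wrist_force: [0.7, -0.9, 1.0]
finger_gap: 0.0857
grip_force: 0.0
```

```bash
python3 -c "
from h import *
p,M=tool(); print(tojig(p))"
```

```text
t 23.23 tcp [598.1 -42.4  65.5] yaw 96.43 tilt [-0.02  0.01] F [ 0.7 -0.9  1. ] gap 85.7 grip 0.0 j [-0.2   0.46 -0.16  0.95  0.    1.25]
[  9.2 -48.4]
```

Request:
arm_command --moves '[1, 0, 4, 35, 0, 0, 0, 1, 0, 0, 24, 0, 0, 0, 1, 5, 0, 0, 0, 0, 0, 1, 5, 0, 0, 0, 0, 0, 1, 4, 0, 0, 0, 0, 0, 1, 3, 0, 0, 0, 0, 0, 1, 3, 0, 0, 0, 0, 0, 1, 2, 0, 0, 0, 0, 0]'

```text
clock: 24.22
tcp_pos: [0.6003, -0.0208, 0.0062]
orientation: [0.001, 0.667, 0.745, -0.0]
wrist_force: [0.5, -2.6, 1.0]
finger_gap: 0.086
grip_force: 1.2
```

Request:
arm_command --moves '[1, 2, 0, 0, 0, 0, 0, 1, 0, 0, 0, 0, 0, 0]'

```text
clock: 24.48
tcp_pos: [0.5999, -0.0184, 0.0059]
orientation: [0.0, 0.666, 0.746, 0.0]
wrist_force: [0.7, -1.1, 1.3]
finger_gap: 0.0855
grip_force: 0.8
```

```bash
python3 -c "
from h import *
p,M=tool(); print(tojig(p))"
```

```text
t 24.48 tcp [599.9 -18.4   5.9] yaw 96.41 tilt [0.03 0.  ] F [ 0.7 -1.1  1.3] gap 85.5 grip 0.8 j [-0.16  0.52 -0.23  0.82  0.    1.29]
[ 13.7 -24.7]
```

Request:
arm_command --moves '[1, 1.5, 0, 0, 0, 0, 0, 1, 1.5, 0, 0, 0, 0, 0, 1, 0, 0, 0, 0, 0, 0]'

```text
clock: 24.85
tcp_pos: [0.5994, -0.0152, 0.0058]
orientation: [0.0, 0.666, 0.746, 0.0]
wrist_force: [0.8, -1.5, 1.4]
finger_gap: 0.0856
grip_force: 0.8
```

Request:
arm_command --moves '[1, 1, 0, 0, 0, 0, 0, 1, 0, 0, 0, 0, 0, 0]'

```text
clock: 25.1
tcp_pos: [0.5992, -0.0143, 0.0058]
orientation: [-0.0, 0.666, 0.746, 0.0]
wrist_force: [0.7, -1.3, 1.1]
finger_gap: 0.0854
grip_force: 0.8
```

Request:
arm_command --moves '[1, 1, 0, 0, 0, 0, 0, 1, 0, 0, 0, 0, 0, 0]'

```text
clock: 25.35
tcp_pos: [0.5991, -0.014, 0.0058]
orientation: [0.0, 0.667, 0.745, -0.0]
wrist_force: [0.5, -4.6, 1.0]
finger_gap: 0.0854
grip_force: 2.5
```

Request:
arm_command --moves '[1, 1, 0, 0, 0, 0, 0, 1, 0, 0, 0, 0, 0, 0]'

```text
clock: 25.6
tcp_pos: [0.5989, -0.014, 0.0058]
orientation: [0.001, 0.667, 0.745, -0.001]
wrist_force: [-0.1, -8.2, 1.0]
finger_gap: 0.0854
grip_force: 4.0
```

Request:
arm_command --moves '[1, 0.5, 0, 0, 0, 0, 0, 1, 0, 0, 0, 0, 0, 0, 1, 0, 0, 0, 0, 0, 0]'

```text
clock: 25.98
tcp_pos: [0.5989, -0.014, 0.0058]
orientation: [0.001, 0.667, 0.745, -0.001]
wrist_force: [0.0, -9.6, 0.8]
finger_gap: 0.0852
grip_force: 4.7
```

Holding at about 10 N for a second, then backing off and looking.

Request:
arm_command --moves '[1, 0.2, 0, 0, 0, 0, 0, 1, 0, 0, 0, 0, 0, 0, 1, 0, 0, 0, 0, 0, 0, 1, 0, 0, 0, 0, 0, 0, 1, 0, 0, 0, 0, 0, 0, 1, 0, 0, 0, 0, 0, 0, 1, 0, 0, 0, 0, 0, 0, 1, 0, 0, 0, 0, 0, 0]'

```text
clock: 26.98
tcp_pos: [0.5989, -0.014, 0.0058]
orientation: [0.001, 0.667, 0.745, -0.002]
wrist_force: [-0.3, -10.5, 0.8]
finger_gap: 0.0856
grip_force: 5.0
```

Request:
arm_command --moves '[1, -3, 0, 0, 0, 0, 0, 1, -12, 0, 0, 0, 0, 0, 1, -15, 0, 0, 0, 0, 0, 1, 0, 0, -60, 0, 0, 0, 1, 0, 0, -60, 0, 0, 0, 1, 30, 0, -60, 0, 0, 0, 1, 30, 0, 0, 0, 0, 0, 1, 0, 0, 0, 0, 0, 0]'

```text
clock: 27.98
tcp_pos: [0.596, 0.0171, 0.1827]
orientation: [0.0, 0.666, 0.746, 0.001]
wrist_force: [0.5, -0.3, -0.3]
finger_gap: 0.0859
grip_force: 0.0
```

```bash
python3 -c "
from h import *
p,M=tool(); print(tojig(p))
im,d,P=cloud('wrist'); cv2.imwrite('pics/wrist9.png',im)
rect(im,P,.0265,.0315,.4,.75,-.2,.3,'strip')
rect(im,P,.0315,.042,.4,.7,-.2,.15,'boards')
edges(P)"
```

```text
t 27.98 tcp [596.   17.1 182.7] yaw 96.55 tilt [0.09 0.02] F [ 0.5 -0.3 -0.3] gap 85.9 grip 0.0 j [-0.11  0.37  0.01  1.21  0.    1.35]
[13.7 11. ]
strip px [180  28 214  29] n 5788 c [560.  122.8] size [164.7  20. ] ang 6.35 z 0.0295 hsv [ 14. 165. 135.]
strip px [388  29  49 284] n 6409 c [678.   15.4] size [ 20.7 258.7] ang 6.33 z 0.0296 hsv [ 14. 165. 145.]
boards px [230  56 179 146] n 24420 c [592.6  55.9] size [140.2 119.9] ang 6.33 z 0.0335 hsv [ 16. 135. 176.]
-14 0 
-2 679 -54.6
10 725 -54.5
22 714 -54.7
34 741 -54.4
46 786 -54.6
58 829 -54.3
70 866 -54.5
82 924 -54.3
94 960 -54.3
x -50 -9.6 109.4
x -20 -9.7 109.6
x 10 -9.5 109.7
x 40 -9.2 109.7
```

View pics/wrist9.png

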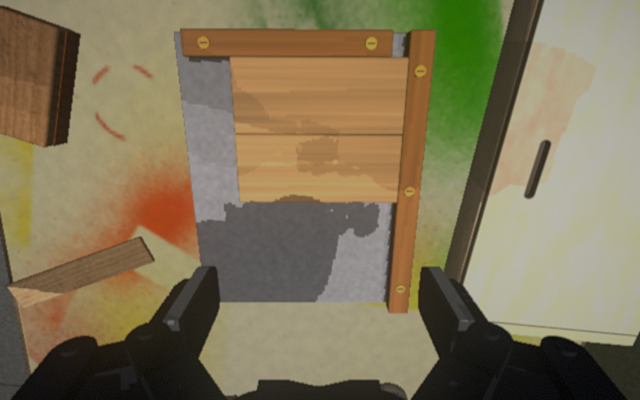

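The two boards form one closed block, 140.2 × 119.9 mm, tight against the stop (row 57) and the fence (column 405). The seam at row 134 is closed.

```bash
python3 -c "
from workcell import *
print(hand_in())"
```

```text
the job is handed in; nothing more can be done
None
```

The long board lies in the jig beside the jig's board, and the row is closed tight against the back fence and end stop. I pressed it home at about 10 N for one second, released it and handed the job in at about 28 s; the short board, glue bottle and cans were never touched.

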